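Uncap the toppled umbrella handle

ROBOT

A 7-joint arm with a two-finger parallel gripper is mounted at the origin on the work surface. World frame = base frame: x ahead of the robot, y to its left, z up, the work surface at z = 0. Lengths are in m, angles in rad, forces in N, time in s.
With the tool pointing down it reaches from about 0.4 to 0.875 m from the base axis. Payload 19.3 kg.
Tool frame: the origin (TCP) lies midway between the tips of the shut fingers; the grasp point (between the pads) lies 19 mm behind it; z points along the fingers, y is the line along which they close (so a half turn about z gives the same grasp; the last joint's range is limited). The gripper opens to 85 mm and grips with 20 to 120 N. Pads are 22 mm wide; open, the fingers measure 114 mm over their backs; the gripper's body (76 mm by 85 mm) begins 54 mm behind the grasp point. The pads swing forward as they close: fully open they stand 13 mm farther back than shut.
Start: joints at [1.221, 0.521, -0.036, 1.599, 0.021, 1.021, -0.113], TCP at [0.173, -0.601, 0.231] pointing down, gripper open.
Joint ranges: [-2.91, 2.91], [-0.3, 2.13], [-1.5, 1.42], [0.17, 2.43], [-1.26, 4.41], [0.16, 1.93], [-2.52, 2.52]. Speed limits (rad/s): [1.89, 1.89, 2.39, 2.39, 3.01, 3.01, 3.01].

INTERFACE

Orientations are given as [roll, pitch, yaw] about the fixed x, y, z axes, in that order (R = Rz(yaw) Ry(pitch) Rx(roll)).
In Python, from workcell import telemetry, grab_frame, calibration, bot, outline_of, landmark_of gives the robot as it stands. The module is installed in compiled form; this text tells all that it offers.
- The arm moves only by the shell command python3 -m inch 'ROWS' [FORCE]. ROWS is JSON, a list of rows, each a list of 7 numbers: the shift along the tool's x, y, z in m, then the turn, a rotation vector about the tool's x, y, z in rad, then the closure, from 0 (fully open) to 1 (shut). A call has 1 to 5 rows; each row shifts and turns the commanded pose from where the row before left it, along the tool's axes as they then stand; what a row does not reach is not made up. A row lasts 1/10 s, in which the tool goes at most 50 mm and 8.59 degrees, less where a joint would pass 70% of its speed; a pose out of reach is approached as far as the arm can. A call is refused whole if a number of a shift passes 0.05 or a number of a turn 0.15, either way. A call with a gripper value outside its range is refused whole. The fingers move at their own pace and stop on an object; FORCE is the grip in N (left out, the last holds). Time passes only in rows, so rows that do not move let the fingers close. It gives the time, the measured TCP pose, the force, the opening and the grip force at its end, in the units of the state.
- telemetry.observe(): the state, without advancing time (a new reading comes with each control period).
- grab_frame(name): name is "side" or "top"; returns the picture (400x640x3 uint8, red, green, blue); there is no depth.
- calibration(name): a dict with "fovy" (degrees; the focal length in pixels is half the picture's height over the tangent of half this angle, whatever the lens; pixels are square), "cx", "cy" (the principal point, pixels), "pose" (4x4, takes a point from camera to world coordinates). Camera axes: x right, y down, z forward; pixel columns grow to the right and rows downward; lengths in m; the calibration is good to about 2 mm. A picture is of the moment at which its call begins. calibration takes no time and is no camera call.
- bot.job_done(): hands the job in; it is judged then, once.
Trained networks look in the newest picture that a camera, given by its name, has taken for a name from the list of things; names that differ only in an ending like _2 or _b are one class to them, and where a whole thing is asked for, a point or a joint stands for the part that bears it (a point fixed in the world has none). Each returns a list of dicts, best first, with "score" (0 to 1); they miss things now and then, are a little off and sometimes report something else, mostly with a low value. They report only what shows in the picture. A call takes as long as a camera call.
- outline_of(label, camera): "region" (400x640 bool, what is visible of it) and "rect" ([left, top, right, bottom] in pixels, round what is visible of it).
- landmark_of(label, camera): "xy" ([column, row] in pixels: a listed point, or the origin of a listed thing).
The state is a dict: "clock": time; "qpos": joint angles; "qd": joint speeds; "joint_efforts": joint torques, N m; "position": TCP position; "tool_rot": TCP orientation; "force": force on the tool from outside, world axes, zero at the start; "moment": the same for the moment, N m; "grip_width": finger opening in m; "finger_force": force on a finger pad.
Only numpy, scipy, OpenCV 4.12 (cv2) and the standard library are available. Lean on these libraries where they do the work, as an engineer would, in place of code of your own. Each camera call takes 0.05 s, during which the arm holds its last target. There are 200 camera calls.

TASK

The umbrella's walnut handle has toppled over on the console: stand it up on its chrome collar and let go of it, then unscrew its chrome cap so that the battery inside can be changed. Nobody remembers whether the cap has an ordinary or a left-hand thread, so feel which way it gives. Finish while holding the cap in the gripper, straight up clear of the neck, with the handle left standing on the console and the other things on it left where they are.

Things in the scene. Friction and masses are not known exactly. Their poses are not given: they have to be found in the camera images.
- handle: Toppled umbrella handle, off its umbrella: squared walnut grip, 44 x 44 mm across its flats, 115 mm from foot to shoulder, the lowest 14 mm a heavy chrome steel collar. 0.37 to 0.55 kg. Origin: centre of the flat foot; z runs from foot to cap, x and y square out of the flats. At the start it lies on its +x flat, origin 22 mm up, cap end pointing to the robot's left (+y) within 36 degrees.
- waist (a point): Point on the handle's axis in the walnut, 75 mm from the foot, axes as the handle's; the flats either side are a good place to grip. The centre of mass (cap on) lies lower, about 45 mm from the foot, so that the handle, its foot on the console and leaning less than about 20 degrees, settles upright by itself.
- shoulder (a point): Centre of the handle's flat upper end (the shoulder), 115 mm from the foot, axes as the handle's. From it a round neck, 19 mm diameter, stands 17 mm up inside the cap. When the handle stands on the console the shoulder is 115 mm above it.
- cap: Round knurled chrome cap on the handle, 40 mm diameter, 25 mm high, 60 g, 1 mm play. Origin: centre of its open underside, which sits on the shoulder; z towards its closed top. Loosening way (clockwise or anticlockwise, it varies and cannot be seen): turns with next to no resistance, lifts straight off once turned 0.8 rad, stops at about 1.4 rad (still free).
- captop (a point): Centre of the cap's closed top, 25 mm above its underside. Turned the wrong way the cap stops dead within 0.1 rad, and turning on twists the whole handle round on the console with it (0.05 to 0.15 N m). Lifting a cap still screwed on lifts the whole handle.
- bowl: White porcelain trinket bowl, 110 mm across, 45 mm high, loose. Origin: centre of its underside. A bystander.
- key: Brass door key on a steel ring, about 90 mm long, 3 mm thick, loose. Origin: centre of the 34 mm ring; the key points along its x. A bystander.
- shoehorn: Stainless steel shoehorn, about 200 mm long, 38 mm wide, lying flat, loose. Origin: about the middle of its length, on the underside; the broad blade end is at +x. A bystander.
- tin: Round aluminium tin of shoe polish, 75 mm diameter, 25 mm high, loose. Origin: centre of its underside. A bystander.
- brush: Wooden shoe brush with black bristles, 160 x 50 x 45 mm, lying on its bristles, loose, long side along its x. Origin: centre of its underside. A bystander.
- case: Brown spectacles case, 155 x 60 x 42 mm, loose, long side along its x. Origin: centre of its underside. A bystander.
- warmer: Boot warmer tray of ribbed grey plastic, 400 x 280 x 44 mm, with a rocker switch on its front edge and a pair of ankle boots (up to 140 mm above the console) standing in it; fixed. Origin: centre of its underside. A bystander.

How it is judged:
By the outcome, as a careful person would: the job done as asked, in the order asked, and still so for the second after the job is handed in, while the arm keeps its last pose, push and grip.
It also fails if it takes over 58 s, if anything falls off the work surface, if the arm or the gripper's body presses on something with over 40 N, if the wrist force passes 120 N, or if a joint passes its speed limit or range.

## Working session

There is one attempt and no reset: what is moved stays moved. The work goes in short steps, Python scripts to look and compute and a shell command to move; the robot and the scene stay as the last step left them, time stands still between calls to the robot, and variables do not carry over. Pictures are saved under pics/ and viewed, at most 10 in all, crops included, and the job is handed in when it is done.

```bash
mkdir -p pics; cat > h.py <<'E'
import numpy as np, cv2
from workcell import telemetry, grab_frame, calibration, bot, outline_of, landmark_of
def K(n):
    c=calibration(n); f=200/np.tan(np.radians(c["fovy"])/2); return f,c["cx"],c["cy"],np.array(c["pose"])
def ray(n,p):
    f,cx,cy,T=K(n); d=T[:3,:3]@np.array([(p[0]-cx)/f,(p[1]-cy)/f,1]); return T[:3,3],d
def atz(n,p,z):
    o,d=ray(n,p); return o+d*(z-o[2])/d[2]
def tri(p1,p2):
    A=np.zeros((3,3));b=np.zeros(3)
    for n,p in (("top",p1),("side",p2)):
        o,d=ray(n,p); d=d/np.linalg.norm(d);M=np.eye(3)-np.outer(d,d);A+=M;b+=M@o
    return np.linalg.solve(A,b)
def snap(n,f):
    im=grab_frame(n); cv2.imwrite("pics/"+f,im[:,:,::-1]); return im
E
python3 - <<'E'
from h import *
np.set_printoptions(precision=3,suppress=True)
snap("top","t0.png");snap("side","s0.png")
for c in("top","side"):
    print(c,K(c))
    for l in ("handle","waist","shoulder","captop","bowl","key","shoehorn","tin","brush","case","warmer"):
        for r in landmark_of(l,c)[:2]: print(l,r["score"],np.array(r["xy"]),atz(c,r["xy"],.022 if l in("handle","waist","shoulder","captop") else 0))
s=telemetry.observe();print({k:np.round(v,3) for k,v in s.items()})
E
```

```text
top (np.float64(412.3292711895437), 318.6218059015232, 198.69402617392845, array([[-0.007, -0.991,  0.133,  0.421],
       [-1.   ,  0.006, -0.009,  0.103],
       [ 0.008, -0.133, -0.991,  1.201],
       [ 0.   ,  0.   ,  0.   ,  1.   ]]))
handle 0.98 [353.9 215.7] [ 0.529 -0.009  0.022]
handle 0.23 [151.3 211.4] [0.546 0.571 0.022]
waist 0.89 [330.  220.2] [0.517 0.06  0.022]
shoulder 0.57 [317.  221.8] [0.513 0.097 0.022]
captop 0.44 [307.9 221.4] [0.514 0.123 0.022]
bowl 0.56 [249.1 260.2] [0.405 0.293 0.   ]
key 0.61 [435.6 214.3] [ 0.534 -0.251  0.   ]
shoehorn 0.6 [241.5 178.3] [0.645 0.319 0.   ]
tin 0.65 [444.3 152.5] [ 0.719 -0.285  0.   ]
brush 0.65 [454.7 254.8] [ 0.416 -0.301  0.   ]
case 0.57 [346.3 128.1] [0.796 0.007 0.   ]
warmer 0.72 [149.9 209.9] [0.552 0.584 0.   ]
side (np.float64(380.6691593511236), 318.3109494228958, 197.70170282771016, array([[ 0.938, -0.268,  0.221,  0.328],
       [-0.347, -0.753,  0.559, -0.541],
       [ 0.016, -0.6  , -0.8  ,  0.943],
       [ 0.   ,  0.   ,  0.   ,  1.   ]]))
handle 0.9 [311.4 233.6] [ 0.52  -0.01   0.022]
waist 0.69 [30
[... 388 characters left out ...]
.656 0.304 0.   ]
tin 0.78 [421.3 304.7] [ 0.719 -0.294  0.   ]
tin 0.71 [348.  320.6] [ 0.525 -0.267  0.   ]
case 0.98 [391.7 206.1] [0.789 0.012 0.   ]
warmer 0.86 [264.7 104.5] [0.55  0.599 0.   ]
{'clock': np.float64(1.2), 'qpos': array([ 1.221,  0.521, -0.036,  1.599,  0.021,  1.021, -0.113]), 'qd': array([-0.002, -0.   ,  0.001, -0.   ,  0.   ,  0.001, -0.001]), 'joint_efforts': array([ -0.001, -92.684,   1.978, -37.025,   0.018,   0.002,   0.   ]), 'position': array([ 0.173, -0.601,  0.231]), 'tool_rot': array([-3.142, -0.   ,  0.28 ]), 'force': array([-0.521, -0.149, -0.291]), 'moment': array([ 0.033, -0.001,  0.01 ]), 'finger_force': np.float64(0.0), 'grip_width': np.float64(0.086)}
```

View pics/t0.png

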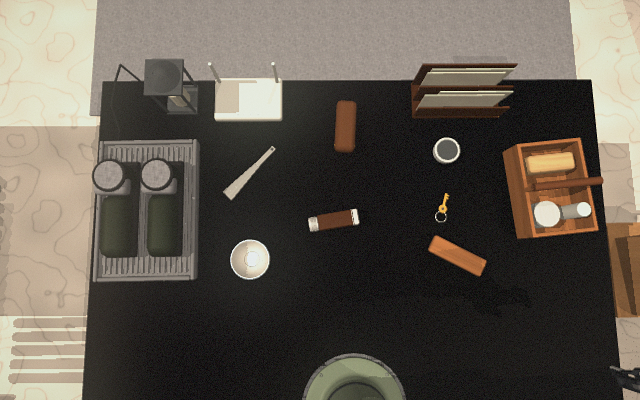

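View pics/s0.png

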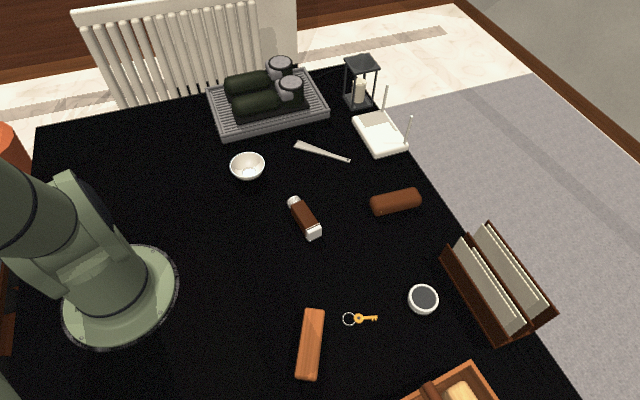

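The top view shows the handle at about (353,216) to (308,221): foot right and collar at (354,216), cap at (312,223). All the bystanders are clear of it. The foot triangulates to ~(0.525,-0.010) and the cap top to ~(0.511,0.121). That's 0.132 m against the expected 0.140 m, so it's plausible. Next I'll swing the arm over in an arc.

```bash
for i in 1 2 3; do python3 -m inch '[[0.049,-0.009,0,0,0,-0.0875,0],[0.049,-0.009,0,0,0,-0.0875,0],[0.049,-0.009,0,0,0,-0.0875,0],[0.049,-0.009,0,0,0,-0.0875,0],[0.049,-0.009,0,0,0,-0.0875,0]]' 40; done
python3 - <<'E'
from h import *
np.set_printoptions(precision=4,suppress=True)
s=telemetry.observe();print(s["position"],s["tool_rot"],s["qpos"],s["clock"])
# mask-based axis from top
import sys
for c in("top","side"):
    grab_frame(c)
    r=outline_of("handle",c)[0];m=r["region"];ys,xs=np.nonzero(m)
    print(c,r["score"],r["rect"],m.sum(),cv2.minAreaRect(np.c_[xs,ys].astype(np.float32)))
    if c=="top":
        rc=cv2.minAreaRect(np.c_[xs,ys].astype(np.float32)); print([atz(c,p,.035) for p in cv2.boxPoints(rc)])
E
```

```text
clock: 1.7
position: [0.3729, -0.4524, 0.2313]
tool_rot: [3.141, -0.0, 0.721]
force: [1.4, -0.9, 0.2]
grip_width: 0.0855
finger_force: 0.0
clock: 2.2
position: [0.4901, -0.2346, 0.2314]
tool_rot: [3.141, -0.0, 1.158]
force: [0.3, -0.5, -0.1]
grip_width: 0.0853
finger_force: 0.0
clock: 2.7
position: [0.5038, 0.0123, 0.2314]
tool_rot: [3.141, -0.0, 1.596]
force: [1.3, 0.3, -0.7]
grip_width: 0.0853
finger_force: 0.0
[0.5038 0.0123 0.2314] [ 3.141  -0.0001  1.5958] [ 0.2767  0.3687 -0.5344  1.8935  0.2295  0.9391 -0.3397] 2.7
top 0.69 [318.9, 211.1, 337.9, 229.3] 279 ((327.23077392578125, 221.15382385253906), (16.081523895263672, 19.21938133239746), 78.69007110595703)
[array([0.5305, 0.0991, 0.035 ]), array([0.5409, 0.0454, 0.035 ]), array([0.496 , 0.0371, 0.035 ]), array([0.4857, 0.0905, 0.035 ])]
side 0.66 [290.0, 200.2, 323.4, 241.8] 682 ((305.49993896484375, 219.49998474121094), (40.77046203613281, 18.027755737304688), 56.30992889404297)
```

```bash
python3 - <<'E'
from h import *
np.set_printoptions(precision=4,suppress=True)
for c,f,(x0,x1,y0,y1) in(("top","pics/t0.png",(295,372,200,240)),("side","pics/s0.png",(275,335,185,250))):
    im=cv2.imread(f).astype(int); m=np.zeros(im.shape[:2],np.uint8); m[y0:y1,x0:x1]=(im[y0:y1,x0:x1].max(2)>45)
    n,l,st,_=cv2.connectedComponentsWithStats(m); k=1+st[1:,4].argmax(); ys,xs=np.nonzero(l==k)
    rc=cv2.minAreaRect(np.c_[xs,ys].astype(np.float32)); b=cv2.boxPoints(rc)
    print(c,len(xs),rc); P=[atz(c,p,.038 if c=="top" else .022) for p in b]; print(np.array(P), np.mean(P,0))
    for i in range(2):
        d=P[i+1]-P[i]; print(np.linalg.norm(d), np.degrees(np.arctan2(d[1],d[0])))
E
```

```text
top 809 ((333.1358947753906, 220.27015686035156), (16.56753158569336, 51.150814056396484), 79.99201965332031)
[[ 0.5264  0.1266  0.038 ]
 [ 0.5508 -0.0165  0.038 ]
 [ 0.5044 -0.0237  0.038 ]
 [ 0.4803  0.1187  0.038 ]] [0.5155 0.0513 0.038 ]
0.1451728335829187 -80.32987938392375
0.04697950255094679 -171.151360582899
side 765 ((304.80560302734375, 216.38079833984375), (49.016639709472656, 19.487863540649414), 61.26020431518555)
[[ 0.4841  0.1296  0.022 ]
 [ 0.544   0.1462  0.022 ]
 [ 0.5571 -0.0221  0.022 ]
 [ 0.5015 -0.0345  0.022 ]] [0.5217 0.0548 0.022 ]
0.06220526559920227 15.553957366392737
0.16887460339211008 -85.55781605003395
```

```bash
python3 -m inch '[[0.037,0.013,0,0,0,-0.134,0],[0,0,0.045,0,-0.117,0,0],[0,0,0.045,0,-0.117,0,0],[0,0,0.03,0,-0.117,0,0],[0,0,0,0,0,0,0]]'
python3 - <<'E'
from h import *
np.set_printoptions(precision=4,suppress=True)
from scipy.spatial.transform import Rotation as R
s=telemetry.observe();p=np.array(s["position"]);r=R.from_euler("xyz",s["tool_rot"])
print(p,s["qpos"]);print(r.as_matrix())
print("to target (tool)",r.inv().apply(np.array([.516,.049,.008])-p))
snap("side","s1.png")
E
```

```text
clock: 3.4
position: [0.516, 0.0373, 0.1089]
tool_rot: [-3.135, 0.354, 1.733]
force: [-1.2, -0.6, 0.6]
grip_width: 0.0853
finger_force: 0.0
[0.516  0.0373 0.1089] [-0.1509  0.585  -0.3419  1.9727  0.7144  0.8673 -0.8302]
[[-0.1517  0.9872  0.0499]
 [ 0.9257  0.1596 -0.343 ]
 [-0.3466 -0.0059 -0.938 ]]
to target (tool) [0.0458 0.0024 0.0906]
```

View pics/s1.png

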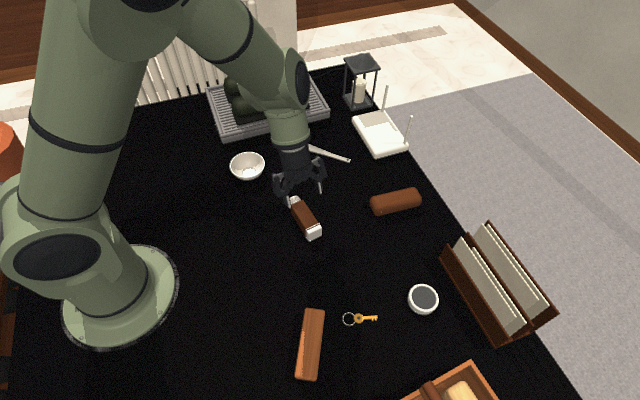

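The gripper hovers over the cap end and is aligned with the handle at (305,215), fingers either side. Descend along the world vertical and grip.

```bash
python3 -m inch '[[0.018,0.001,0.025,0,0,0,0],[0.012,0.0014,0.028,0,0,0,0],[0.012,0,0.025,0,0,0,0],[0.004,0,0.0126,0,0,0,0],[0,0,0,0,0,0,0]]' 50
python3 -m inch '[[0,0,0,0,0,0,1],[0,0,0,0,0,0,1],[0,0,0,0,0,0,1],[0,0,0,0,0,0,1],[0,0,0,0,0,0,1]]' 50
python3 -m inch '[[0,0,0,0,0,0,1],[0,0,0,0,0,0,1],[0,0,0,0,0,0,1]]' 50
```

```text
clock: 3.95
position: [0.5188, 0.0461, 0.0117]
tool_rot: [-3.141, 0.35, 1.723]
force: [-0.4, -0.5, 0.8]
grip_width: 0.0855
finger_force: 0.0
clock: 4.45
position: [0.519, 0.0477, 0.0128]
tool_rot: [3.14, 0.351, 1.725]
force: [-1.2, 0.1, 13.1]
grip_width: 0.0433
finger_force: 49.9
clock: 4.75
position: [0.519, 0.0476, 0.0128]
tool_rot: [3.14, 0.352, 1.725]
force: [-2.4, -0.3, 13.1]
grip_width: 0.0437
finger_force: 49.9
```

```bash
python3 -m inch '[[-0.01,0,-0.028,0,0,0,1],[-0.014,0,-0.038,0,0,0,1],[-0.014,0,-0.038,0,0,0,1],[-0.014,0,-0.038,0,0,0,1],[0,0,0,0,0,0,1]]' 60
python3 -m inch '[[0,0,0,0,0.14,0,1],[0,0,0,0,0.14,0,1],[0,0,0,0,0.14,0,1],[0,0,0,0,0.14,0,1],[0,0,0,0,0.14,0,1]]'
python3 -c "
from h import *
print(np.round(telemetry.observe()['qpos'],3))"
```

```text
clock: 5.25
position: [0.5204, 0.0484, 0.1676]
tool_rot: [3.134, 0.35, 1.723]
force: [0.2, 0.3, -5.0]
grip_width: 0.0431
finger_force: 64.4
clock: 5.75
position: [0.5183, 0.0477, 0.1628]
tool_rot: [3.141, -0.339, 1.726]
force: [0.3, 0.2, -6.8]
grip_width: 0.0433
finger_force: 64.4
[ 0.518  0.588 -0.715  1.882  0.046  0.809  0.013]
```

```bash
python3 -m inch '[[0,0,0,0,0.14,0,1],[0,0,0,0,0.14,0,1],[0,0,0,0,0.14,0,1],[0,0,0,0,0.14,0,1],[0,0,0,0,0.14,0,1]]'
python3 -m inch '[[0,0,0,0,0.085,0,1],[0,0,0,0,0.085,0,1],[0,0,0,0,0,0,1]]'
python3 - <<'E'
from h import *
print(np.round(telemetry.observe()['qpos'],3))
a=snap("side","s2.png"); b=snap("top","t2.png")
cv2.imwrite("pics/m2.png",np.hstack([cv2.resize(a[100:300,200:420],None,fx=1.8,fy=1.8),cv2.resize(b[120:320,220:440],None,fx=1.8,fy=1.8)])[:,:,::-1])
P={}
for l in("handle","waist","shoulder","captop"):
    for c in("top","side"):
        r=landmark_of(l,c); 
        if r: P[c]=r[0]["xy"]; print(l,c,r[0]["score"],P[c])
    if len(P)==2: print(tri(P["top"],P["side"]))
    P={}
E
```

```text
clock: 6.25
position: [0.5184, 0.0466, 0.1619]
tool_rot: [-3.139, -1.039, 1.722]
force: [-0.3, 0.4, -5.1]
grip_width: 0.0433
finger_force: 64.7
clock: 6.55
position: [0.5176, 0.0467, 0.1594]
tool_rot: [-3.125, -1.208, 1.708]
force: [-0.6, 0.6, -5.4]
grip_width: 0.0435
finger_force: 64.8
[ 0.937  1.144 -0.978  1.703 -0.295  1.091  0.49 ]
handle side 0.58 [305.6, 205.0]
waist top 0.54 [342.8, 213.8]
waist side 0.76 [304.9, 187.7]
[0.51884518 0.0335415  0.17928005]
shoulder top 0.5 [341.5, 211.5]
shoulder side 0.74 [308.8, 203.7]
[0.53044364 0.03229208 0.10650629]
captop top 0.77 [339.0, 210.5]
captop side 0.64 [420.3, 303.0]
[ 0.70227008 -0.1023472  -0.27971385]
```

View pics/m2.png

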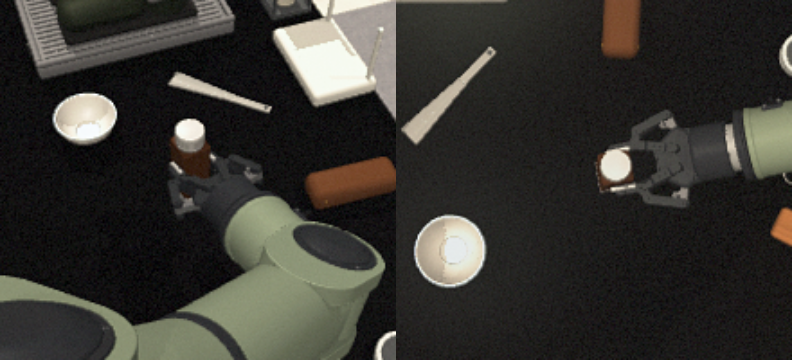

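```bash
python3 -m inch '[[-0.019,0,0.007,0,0,0,1],[-0.028,0,0.011,0,0,0,1],[-0.019,0,0.007,0,0,0,1],[-0.005,0,0.002,0,0,0,1],[0,0,0,0,0,0,1]]'
python3 -m inch '[[-0.003,0,0.0012,0,0,0,1],[-0.003,0,0.0012,0,0,0,1],[-0.003,0,0.0012,0,0,0,1],[0,0,0,0,0,0,1]]'
python3 - <<'E'
from h import *
print(np.round(telemetry.observe()['qpos'],3))
a=snap("side","s3.png"); cv2.imwrite("pics/m3.png",cv2.resize(a[150:350,220:480],None,fx=3,fy=3)[:,:,::-1])
E
```

```text
clock: 7.55
position: [0.518, 0.0478, 0.0865]
tool_rot: [-3.136, -1.205, 1.721]
force: [-0.3, 0.2, -3.9]
grip_width: 0.0432
finger_force: 64.8
clock: 7.95
position: [0.518, 0.0476, 0.0766]
tool_rot: [-3.137, -1.204, 1.722]
force: [0.3, -0.4, -5.1]
grip_width: 0.0432
finger_force: 64.8
[ 0.905  1.267 -0.916  1.673 -0.234  1.037  0.558]
```

View pics/m3.png

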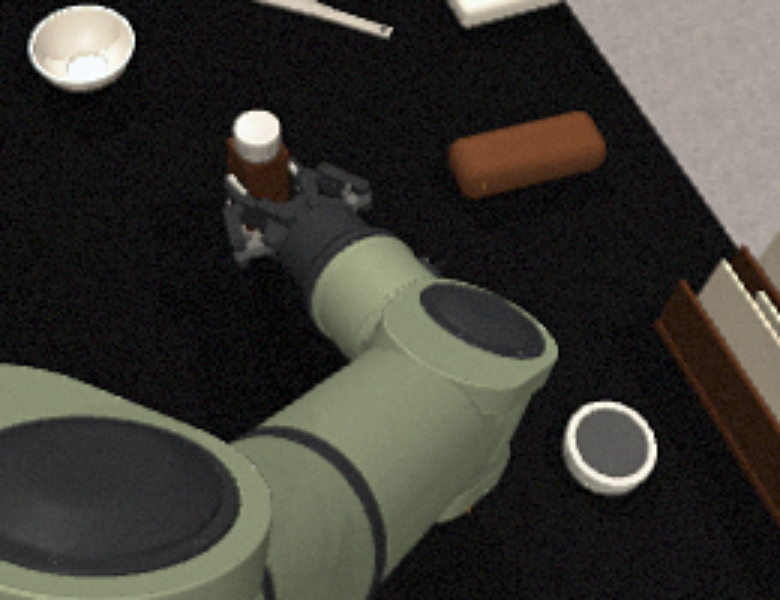

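The handle is upright in the grip, cap at (258,130) in the crop, still hanging clear, and the wrist clears the other things. I'll lower it in small steps until it touches.

```bash
python3 -m inch '[[-0.002,0,0.0007,0,0,0,1],[-0.002,0,0.0007,0,0,0,1],[0,0,0,0,0,0,1]]'
python3 -m inch '[[-0.002,0,0.0007,0,0,0,1],[0,0,0,0,0,0,1]]'
python3 -m inch '[[-0.002,0,0.0007,0,0,0,1],[0,0,0,0,0,0,1]]'
```

```text
clock: 8.3
position: [0.518, 0.0475, 0.0722]
tool_rot: [-3.136, -1.205, 1.722]
force: [0.5, -0.3, -4.4]
grip_width: 0.0434
finger_force: 64.8
clock: 8.5
position: [0.518, 0.0475, 0.0701]
tool_rot: [-3.136, -1.205, 1.722]
force: [0.6, -0.2, -4.8]
grip_width: 0.0434
finger_force: 64.8
clock: 8.7
position: [0.518, 0.0474, 0.068]
tool_rot: [-3.136, -1.205, 1.722]
force: [-0.2, 0.1, -3.9]
grip_width: 0.0431
finger_force: 64.8
```

```bash
python3 -m inch '[[-0.002,0,0.0007,0,0,0,1],[0,0,0,0,0,0,1]]'
python3 -m inch '[[-0.001,0,0.0004,0,0,0,1],[0,0,0,0,0,0,1]]'
python3 -m inch '[[-0.001,0,0.0004,0,0,0,1],[0,0,0,0,0,0,1]]'
```

```text
clock: 8.9
position: [0.5181, 0.0473, 0.066]
tool_rot: [-3.137, -1.205, 1.722]
force: [-0.6, -0.5, -5.3]
grip_width: 0.0433
finger_force: 64.9
clock: 9.1
position: [0.5181, 0.0474, 0.0658]
tool_rot: [-3.138, -1.206, 1.723]
force: [-0.9, -3.3, 5.0]
grip_width: 0.0432
finger_force: 65.6
clock: 9.3
position: [0.5181, 0.0475, 0.0657]
tool_rot: [-3.138, -1.207, 1.724]
force: [-3.8, -10.5, 16.4]
grip_width: 0.0432
finger_force: 66.9
```

```bash
python3 -m inch '[[0.001,0,-0.0004,0,0,0,1],[0,0,0,0,0,0,1]]'
python3 -m inch '[[0,0,0,0,0,0,0.5],[0,0,0,0,0,0,0],[0,0,0,0,0,0,0],[0,0,0,0,0,0,0],[0,0,0,0,0,0,0]]'
python3 -m inch '[[0,0,-0.02,0,0,0,0],[0,0,-0.035,0,0,0,0],[0,0,-0.045,0,0,0,0],[0,0,-0.03,0,0,0,0],[0,0,0,0,0,0,0]]'
python3 - <<'E'
from h import *
a=snap("side","s4.png"); b=snap("top","t4.png")
cv2.imwrite("pics/m4.png",np.hstack([cv2.resize(a[100:300,200:420],None,fx=1.8,fy=1.8),cv2.resize(b[120:320,220:440],None,fx=1.8,fy=1.8)])[:,:,::-1])
for l,z in(("handle",0),("waist",.075),("shoulder",.115),("captop",.14)):
    for c in("top","side"):
        for r in landmark_of(l,c)[:1]: print(l,c,r["score"],r["xy"],atz(c,r["xy"],z))
print(np.round(telemetry.observe()['qpos'],3))
E
```

```text
clock: 9.5
position: [0.5181, 0.0474, 0.0657]
tool_rot: [-3.138, -1.205, 1.723]
force: [-1.7, -5.0, 7.2]
grip_width: 0.0431
finger_force: 65.6
clock: 10.0
position: [0.518, 0.0475, 0.065]
tool_rot: [-3.137, -1.205, 1.722]
force: [1.0, 0.5, 1.3]
grip_width: 0.0851
finger_force: 0.0
clock: 10.5
position: [0.5384, -0.0765, 0.1122]
tool_rot: [-3.141, -1.201, 1.721]
force: [-0.2, 0.5, -0.1]
grip_width: 0.0857
finger_force: 0.0
handle top 0.55 [337.3, 220.3] [0.51830717 0.03755888 0.        ]
handle side 0.75 [305.6, 223.1] [0.52074858 0.04217188 0.        ]
waist top 0.6 [340.0, 217.9] [0.5187451  0.03413168 0.075     ]
waist side 0.66 [307.8, 209.8] [0.52566066 0.03533127 0.075     ]
shoulder top 0.58 [335.5, 212.2] [0.53046561 0.04826421 0.115     ]
shoulder side 0.64 [306.4, 200.4] [0.52328301 0.03930498 0.115     ]
captop top 0.64 [339.8, 215.5] [0.51930092 0.0385114  0.14      ]
captop side 0.79 [302.7, 194.9] [0.51413075 0.04217326 0.14      ]
[ 0.982  1.237 -0.884  1.472 -0.209  1.32   0.551]
```

View pics/m4.png

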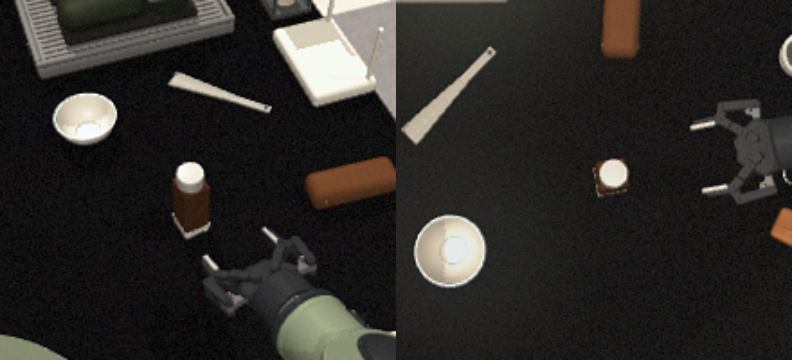

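The handle now stands on its own: in the crop, cap at (190,177) and collar at (190,228), everything else undisturbed. Next I'll bring the tool up and point it down.

```bash
python3 -m inch '[[0.044,0,-0.0167,0,0,0,0],[0.044,0,-0.0167,0,0,0,0],[0.02,0,-0.01,0,-0.14,0,0],[0,0,0,0,-0.14,0,0],[0,0,0,0,-0.14,0,0]]'
python3 -m inch '[[0,0,0,0,-0.14,0,0],[0,0,0,0,-0.14,0,0],[0,0,0,0,-0.14,0,0],[0,0,0,0,-0.14,0,0],[0,0,0,0,-0.14,0,0]]'
python3 -m inch '[[0,0,0,0,-0.08,0,0],[0,0,0,0,0,0,0]]'
python3 - <<'E'
from h import *
np.set_printoptions(precision=4,suppress=True)
from scipy.spatial.transform import Rotation as R
for c,f,(x0,x1,y0,y1) in(("top","pics/t4.png",(325,355,200,235)),("side","pics/s4.png",(290,318,185,207))):
    im=cv2.imread(f).astype(int); m=np.zeros(im.shape[:2],np.uint8); m[y0:y1,x0:x1]=(im[y0:y1,x0:x1].min(2)>150)
    n,l,st,ce=cv2.connectedComponentsWithStats(m); k=1+st[1:,4].argmax(); 
    print(c,st[k],ce[k],atz(c,ce[k],.138))
s=telemetry.observe();p=np.array(s["position"]);r=R.from_euler("xyz",s["tool_rot"])
print(s["qpos"],s["moment"]);print("to above",r.inv().apply(np.array([.517,.040,.2])-p))
E
```

```text
clock: 11.5
position: [0.5378, -0.0749, 0.2288]
tool_rot: [3.141, -0.778, 1.726]
force: [1.0, 0.2, -0.0]
grip_width: 0.0852
finger_force: 0.0
clock: 12.0
position: [0.5377, -0.0744, 0.229]
tool_rot: [3.141, -0.079, 1.727]
force: [0.1, 0.4, -1.9]
grip_width: 0.0855
finger_force: 0.0
clock: 12.2
position: [0.5374, -0.0714, 0.229]
tool_rot: [-3.141, -0.002, 1.732]
force: [-0.0, 0.3, 0.7]
grip_width: 0.0856
finger_force: 0.0
top [333 209  15  15 178] [340.264  215.7921] [0.5187 0.0372 0.138 ]
side [298 190  15  13 148] [305.25   195.8649] [0.5199 0.0383 0.138 ]
[ 0.5154  0.4604 -0.6662  1.7969  0.3303  0.9989 -0.1206] [-0.0179 -0.024  -0.0093]
to above [ 0.1131 -0.0023  0.0292]
```

```bash
python3 -m inch '[[0.045,0,0,0,0,0,0],[0.045,0,0,0,0,0,0],[0.021,-0.001,0.02,0,0,0,0],[0,0,0.03,0,0,0,0],[0,0,0,0,0,0,0]]'
python3 -m inch '[[0,0,0.03,0,0,0,0],[0,0,0.022,0,0,0,0],[0,0,0.008,0,0,0,0],[0,0,0,0,0,0,0]]'
python3 - <<'E'
from h import *
a=snap("side","s5.png"); b=snap("top","t5.png")
cv2.imwrite("pics/m5.png",np.hstack([cv2.resize(a[140:260,240:370],None,fx=3,fy=3),cv2.resize(b[160:280,270:400],None,fx=3,fy=3)])[:,:,::-1])
print(telemetry.observe())
E
```

```text
clock: 12.7
position: [0.5174, 0.035, 0.1756]
tool_rot: [-3.134, -0.007, 1.727]
force: [0.1, -0.3, 0.5]
grip_width: 0.0855
finger_force: 0.0
clock: 13.1
position: [0.519, 0.035, 0.1185]
tool_rot: [-3.139, -0.005, 1.725]
force: [-0.3, -1.2, 0.9]
grip_width: 0.0856
finger_force: 0.0
{'clock': 13.2, 'qpos': array([ 0.27276234,  0.57897037, -0.61231734,  1.94653453,  0.46628789,
        0.76035847, -0.4537261 ]), 'qd': array([-0.00467012, -0.00828174, -0.00206687,  0.00261856,  0.00492372,
       -0.0025564 , -0.00556388]), 'joint_efforts': array([ 9.79294768e-03, -8.06503415e+01, -9.80458617e+00, -2.61037391e+01,
        2.66813824e-02, -2.98884348e-02, -1.06725332e-02]), 'position': array([0.51957742, 0.03538674, 0.11957834]), 'tool_rot': array([-3.14070454, -0.00483094,  1.72561069]), 'force': array([ 0.4394295 , -0.72353076, -0.17037732]), 'moment': array([ 0.02026285, -0.0161335 , -0.02954677]), 'finger_force': 0.0, 'grip_width': 0.08566389960205929}
```

View pics/m5.png

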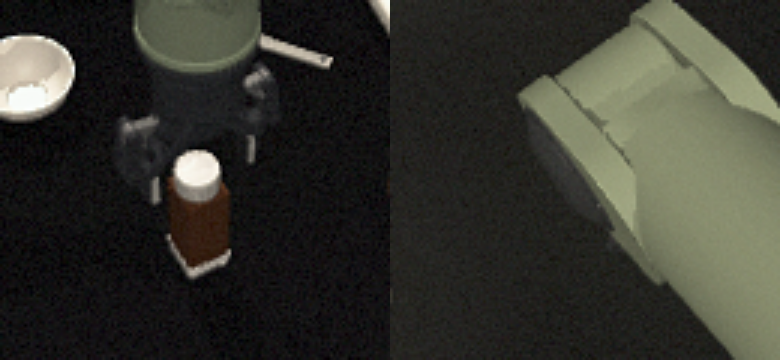

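The cap sits between the fingers, at (197,178) in the crop. Shift 3 mm along the handle's side, lower 2 mm, and close gently.

```bash
python3 -m inch '[[0.003,0,0.002,0,0,0,0],[0,0,0,0,0,0,0.3],[0,0,0,0,0,0,0.4],[0,0,0,0,0,0,0.5],[0,0,0,0,0,0,0.5]]' 25
python3 -m inch '[[0,0,0,0,0,0,1],[0,0,0,0,0,0,1],[0,0,0,0,0,0,1],[0,0,0,0,0,0,1]]' 25
python3 -c "
from h import *
s=telemetry.observe();print(s['moment'],s['force'])"
```

```text
clock: 13.7
position: [0.5185, 0.0386, 0.1166]
tool_rot: [-3.14, -0.005, 1.726]
force: [-0.2, -1.0, -0.1]
grip_width: 0.0427
finger_force: 0.0
clock: 14.1
position: [0.5186, 0.0386, 0.1168]
tool_rot: [-3.14, -0.004, 1.726]
force: [-0.8, -0.0, 6.3]
grip_width: 0.0397
finger_force: 24.6
[-0.04224911  0.34826901 -0.01145807] [-0.77744652 -0.01252167  6.3252459 ]
```

```bash
python3 -m inch '[[0,0,0,0,0,-0.08,1],[0,0,0,0,0,-0.07,1],[0,0,0,0,0,0,1]]' 30
python3 -c "
from h import *
s=telemetry.observe();print(s['moment'],s['force'])"
python3 -m inch '[[0,0,0,0,0,-0.07,1],[0,0,0,0,0,0,1]]'
python3 -c "
from h import *
s=telemetry.observe();print(s['moment'],s['force'])"
```

```text
clock: 14.4
position: [0.5188, 0.0387, 0.1168]
tool_rot: [-3.141, -0.005, 1.879]
force: [-0.8, -0.0, 6.2]
grip_width: 0.0392
finger_force: 30.0
[0.04492281 0.07031675 0.08348606] [-0.81954394 -0.0351229   6.15788854]
clock: 14.6
position: [0.5188, 0.0387, 0.1168]
tool_rot: [3.142, -0.005, 1.949]
force: [-1.8, 0.1, 6.8]
grip_width: 0.0391
finger_force: 30.1
[-0.05081146  0.09453159  0.03617262] [-1.76703841  0.05855201  6.83223011]
```

```bash
cat > m.py <<'E'
from h import *
s=telemetry.observe();print("MZ %.3f yaw %.3f"%(s['moment'][2],s['tool_rot'][2]))
E
for i in 1 2 3 4; do python3 -m inch '[[0,0,0,0,0,0,1]]' >/dev/null; python3 m.py; done
python3 -m inch '[[0,0,0,0,0,0.11,1],[0,0,0,0,0,0.11,1],[0,0,0,0,0,0.08,1],[0,0,0,0,0,0.07,1],[0,0,0,0,0,0,1]]' >/dev/null; python3 m.py
for i in 1 2 3 4; do python3 -m inch '[[0,0,0,0,0,0,1]]' >/dev/null; python3 m.py; done
```

```text
MZ 0.074 yaw 1.946
MZ 0.013 yaw 1.946
MZ 0.086 yaw 1.946
MZ 0.067 yaw 1.946
MZ 0.006 yaw 1.575
MZ -0.074 yaw 1.579
MZ -0.051 yaw 1.579
MZ -0.090 yaw 1.579
MZ -0.087 yaw 1.579
```

```bash
cat > m.py <<'E'
from h import *
s=telemetry.observe();print("MZ %.3f yaw %.3f j7 %.3f F %s"%(s['moment'][2],s['tool_rot'][2],s['joint_efforts'][6],np.round(s['force'],1)))
E
python3 m.py
python3 -m inch '[[0,0,0,0,0,0.06,1]]' >/dev/null; python3 m.py
python3 -m inch '[[0,0,0,0,0,0.06,1]]' >/dev/null; python3 m.py
python3 -m inch '[[0,0,0,0,0,0,1]]' >/dev/null; python3 m.py
python3 -m inch '[[0,0,0,0,0,-0.06,1]]' >/dev/null; python3 m.py
python3 -m inch '[[0,0,0,0,0,-0.06,1]]' >/dev/null; python3 m.py
python3 -m inch '[[0,0,0,0,0,-0.06,1]]' >/dev/null; python3 m.py
python3 -m inch '[[0,0,0,0,0,-0.06,1]]' >/dev/null; python3 m.py
python3 - <<'E'
from h import *
a=snap("side","s6.png"); s4=cv2.imread("pics/s4.png")
cv2.imwrite("pics/m6.png",np.hstack([cv2.resize(s4[180:240,280:340],None,fx=6,fy=6),cv2.resize(a[180:240,280:340,::-1],None,fx=6,fy=6)]))
E
```

```text
MZ -0.087 yaw 1.579 j7 0.063 F [0.1 0.2 7. ]
MZ 0.070 yaw 1.519 j7 2.936 F [0.2 0.7 7.1]
MZ 0.031 yaw 1.457 j7 1.731 F [-0.4 -0.2  6.8]
MZ -0.051 yaw 1.457 j7 -1.301 F [-0.4  0.2  6.5]
MZ -0.044 yaw 1.519 j7 -3.107 F [-0.6  0.6  5.8]
MZ -0.090 yaw 1.581 j7 -1.738 F [-1.4 -0.5  6.5]
MZ -0.024 yaw 1.641 j7 -1.583 F [0.2 0.3 6.3]
MZ -0.107 yaw 1.701 j7 -1.574 F [-0.7 -0.3  7.6]
```

View pics/m6.png

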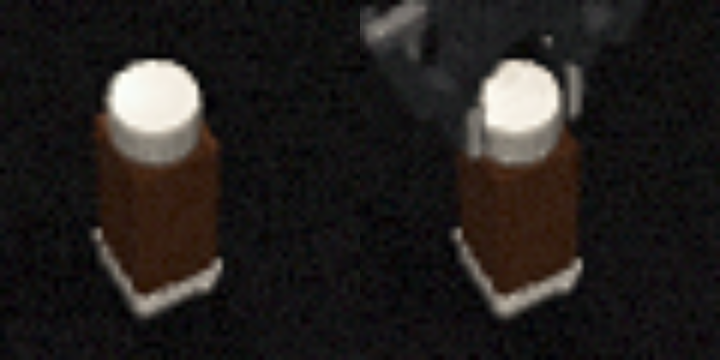

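```bash
cat > cmp.py <<'E'
from h import *
import sys
a=snap("side",sys.argv[1]).astype(np.float32); b=cv2.imread("pics/s4.png")[:,:,::-1].astype(np.float32)
print("diff body/collar %.1f  ref noise %.1f"%(np.abs(a-b)[208:235,292:320].mean(),np.abs(a-cv2.imread("pics/s6.png")[:,:,::-1])[208:235,292:320].mean()))
def low(im):  # collar edge: mean row of bright gray pixels per column
    g=im.min(2)[212:236,290:322]; m=g>90; r=np.arange(212,236)[:,None]
    return [(290+i, round(float((r*m).sum(0)[i]/m.sum(0)[i]),1)) for i in range(0,32,3) if m.sum(0)[i]]
print(low(b));print(low(a))
E
python3 -m inch '[[0,0,0,0,0,-0.08,1],[0,0,0,0,0,-0.1,1],[0,0,0,0,0,-0.1,1],[0,0,0,0,0,-0.07,1],[0,0,0,0,0,0,1]]'
for i in 1 2 3; do python3 -m inch '[[0,0,0,0,0,0,1]]' >/dev/null; python3 m.py; done
python3 cmp.py s7.png
```

```text
clock: 17.15
position: [0.5188, 0.0386, 0.1168]
tool_rot: [3.141, -0.005, 2.051]
force: [-0.1, -1.2, 8.5]
grip_width: 0.0392
finger_force: 30.4
MZ 0.046 yaw 2.049 j7 0.104 F [0.9 0.1 7.4]
MZ 0.053 yaw 2.049 j7 -0.071 F [-0.1 -0.5  7. ]
MZ 0.053 yaw 2.049 j7 -0.078 F [ 0.1 -0.4  8.8]
diff body/collar 5.4  ref noise 5.2
[(296, 218.5), (299, 224.5), (302, 229.5), (305, 230.0), (308, 228.5), (311, 227.5), (314, 226.0)]
[(296, 218.5), (299, 224.5), (302, 229.5), (305, 230.0), (308, 228.5), (311, 227.5), (314, 226.0)]
```

```bash
python3 -m inch '[[0,0,-0.0006,0,0,0,1],[0,0,0,0,0,0,1],[0,0,0,0,0,0,1]]' 60
python3 -m inch '[[0,0,0,0,0,-0.1,1],[0,0,0,0,0,-0.12,1],[0,0,0,0,0,-0.12,1],[0,0,0,0,0,-0.12,1],[0,0,0,0,0,0,1]]'
for i in 1 2 3; do python3 -m inch '[[0,0,0,0,0,0,1]]' >/dev/null; python3 m.py; done
python3 cmp.py s8.png
python3 - <<'E'
from h import *
a=cv2.imread("pics/s8.png"); s4=cv2.imread("pics/s4.png");s6=cv2.imread("pics/s6.png").astype(float)
print("s4-s6",np.abs(s4-s6)[208:235,292:320].mean())
print(telemetry.observe()["qpos"])
cv2.imwrite("pics/m8.png",np.hstack([cv2.resize(s4[180:240,280:340],None,fx=6,fy=6),cv2.resize(a[180:240,280:340],None,fx=6,fy=6)]))
E
```

```text
clock: 17.8
position: [0.5184, 0.0385, 0.117]
tool_rot: [-3.141, -0.005, 2.047]
force: [-0.1, 0.0, 1.2]
grip_width: 0.0386
finger_force: 60.5
clock: 18.3
position: [0.5185, 0.0386, 0.117]
tool_rot: [3.139, -0.005, 2.509]
force: [0.0, -0.2, 2.2]
grip_width: 0.0385
finger_force: 60.6
MZ -0.022 yaw 2.503 j7 0.584 F [ 0.3 -0.2  1. ]
MZ 0.005 yaw 2.504 j7 -0.014 F [ 0.1 -0.3  0.9]
MZ 0.007 yaw 2.505 j7 -0.069 F [ 0.6 -0.8  0.2]
diff body/collar 5.2  ref noise 5.2
[(296, 218.5), (299, 224.5), (302, 229.5), (305, 230.0), (308, 228.5), (311, 227.5), (314, 226.0)]
[(296, 218.5), (299, 224.5), (302, 229.5), (305, 230.0), (308, 228.5), (311, 227.5), (314, 226.0)]
s4-s6 5.157407407407407
[ 0.39532828  0.63728382 -0.8029117   1.94334436  0.61491711  0.82537008
  0.18845761]
```

View pics/m8.png

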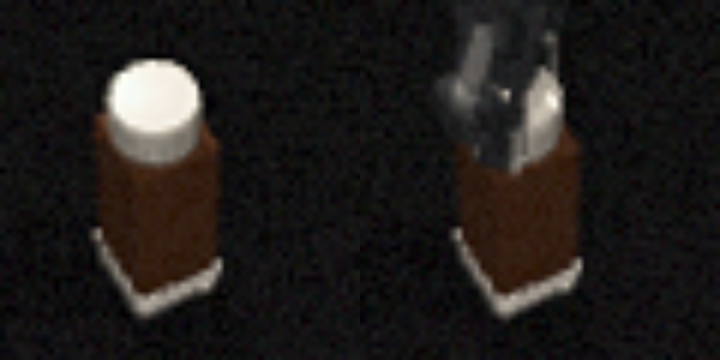

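```bash
python3 -m inch '[[0,0,0,0,0,-0.1,1],[0,0,0,0,0,-0.1,1],[0,0,0,0,0,0,1]]'
for i in 1 2 3; do python3 -m inch '[[0,0,0,0,0,0,1]]' >/dev/null; python3 m.py; done
python3 cmp.py s9.png
python3 -m inch '[[0,0,-0.002,0,0,0,1],[0,0,-0.001,0,0,0,1],[0,0,0,0,0,0,1]]'
for i in 1 2 3; do python3 -m inch '[[0,0,0,0,0,0,1]]' >/dev/null; python3 m.py; done
python3 cmp.py s10.png
```

```text
clock: 18.95
position: [0.5185, 0.0387, 0.1171]
tool_rot: [3.139, -0.004, 2.708]
force: [-1.2, -0.5, 2.6]
grip_width: 0.0384
finger_force: 60.5
MZ -0.033 yaw 2.703 j7 0.466 F [0.9 0.9 0.7]
MZ 0.027 yaw 2.704 j7 -0.027 F [ 0.1 -0.  -0.2]
MZ -0.045 yaw 2.705 j7 -0.065 F [ 0.1  0.9 -1.1]
diff body/collar 5.3  ref noise 5.2
[(296, 218.5), (299, 224.5), (302, 229.5), (305, 230.0), (308, 228.5), (311, 227.5), (314, 226.0)]
[(296, 218.5), (299, 224.5), (302, 229.5), (305, 230.0), (308, 228.5), (311, 227.5), (314, 226.0)]
clock: 19.6
position: [0.5186, 0.0386, 0.1203]
tool_rot: [3.139, -0.004, 2.706]
force: [-0.0, -1.1, -0.8]
grip_width: 0.0387
finger_force: 60.2
MZ 0.014 yaw 2.706 j7 0.004 F [-0.2  0.   0.7]
MZ -0.043 yaw 2.706 j7 -0.003 F [ 0.4 -0.2  0.3]
MZ 0.051 yaw 2.706 j7 -0.002 F [ 0.2  0.8 -0.7]
diff body/collar 5.3  ref noise 5.1
[(296, 218.5), (299, 224.5), (302, 229.5), (305, 230.0), (308, 228.5), (311, 227.5), (314, 226.0)]
[(296, 218.5), (299, 224.5), (302, 229.5), (305, 230.0), (308, 228.5), (311, 227.5), (314, 226.0)]
```

The tool has lifted 3 mm with almost no load and the handle hasn't moved, so the cap is free. Lift it straight up, slowly at first.

```bash
python3 -m inch '[[0,0,-0.004,0,0,0,1],[0,0,-0.006,0,0,0,1],[0,0,-0.006,0,0,0,1],[0,0,-0.006,0,0,0,1],[0,0,0,0,0,0,1]]'
python3 -m inch '[[0,0,-0.012,0,0,0,1],[0,0,-0.012,0,0,0,1],[0,0,-0.012,0,0,0,1],[0,0,0,0,0,0,1],[0,0,0,0,0,0,1]]'
python3 m.py
python3 - <<'E'
from h import *
a=snap("side","s11.png"); snap("top","t11.png"); cv2.imwrite("pics/m11.png",a[100:260,220:400,::-1].repeat(3,0).repeat(3,1))
E
```

```text
clock: 20.45
position: [0.519, 0.0385, 0.1431]
tool_rot: [3.138, -0.003, 2.706]
force: [-0.5, -0.5, -0.9]
grip_width: 0.0385
finger_force: 60.2
clock: 20.95
position: [0.5188, 0.0382, 0.1783]
tool_rot: [3.139, -0.003, 2.706]
force: [0.2, -0.6, -0.9]
grip_width: 0.0385
finger_force: 60.3
MZ -0.013 yaw 2.706 j7 0.105 F [ 0.2 -0.6 -0.9]
```

View pics/m11.png

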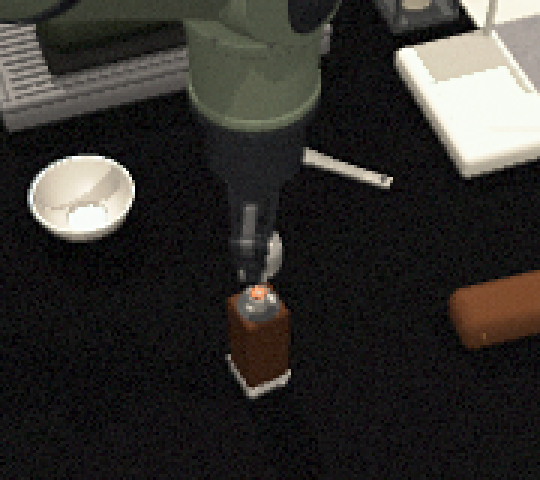

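The neck and battery show at (258,295) on the standing handle. The cap is in the gripper at (272,255), about 45 mm clear of the neck, and the other things are where they were.

```bash
python3 -c "
from workcell import bot
print(bot.job_done())"
```

```text
the job is handed in; nothing more can be done
None
```

The handle stands on its collar on the console, the cap unscrewed anticlockwise (an ordinary thread), and the gripper holds it about 45 mm straight above the neck; the job was handed in at about 21 s of the 58 s allowed, and no verdict came back.

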